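# Load and clamp a guard cartridge

### The arm

A 7-joint arm with a two-finger parallel gripper is mounted at the origin on the work surface. World frame = base frame: x ahead of the robot, y to its left, z up, the work surface at z = 0. Lengths are in m, angles in rad, forces in N, time in s.
With the tool pointing down it reaches from about 0.425 to 0.875 m from the base axis. Payload 8.4 kg.
Tool frame: the origin (TCP) lies where the fingers leave the gripper's body, on its centre line; the fingertips stand bot.tip_extent ahead of it and the grasp point (between the pads) lies 54 mm ahead of it (bot.tip_extent is the distance from the TCP to the fingertips, in m); z points along the fingers, y is the line along which they close (so a half turn about z gives the same grasp; the last joint's range is limited). The gripper opens to 85 mm and grips with 20 to 120 N. Pads are 22 mm wide; open, the fingers measure 114 mm over their backs; the gripper's body (76 mm by 85 mm) begins 54 mm behind the grasp point. The pads swing forward as they close: fully open they stand 13 mm farther back than shut.
Start: joints at [-1.314, 0.333, 0.04, 1.465, -0.013, 1.343, -0.059], TCP at [0.226, 0.609, 0.304] pointing down, gripper open.
Joint ranges: [-2.58, 2.58], [-0.38, 2.09], [-1.3, 1.39], [0.25, 2.4], [-1.5, 4.64], [0.08, 2.09], [-2.65, 2.65]. Speed limits (rad/s): [2.22, 2.22, 2.79, 2.79, 3.14, 3.14, 3.14].

### API

Orientations are given as a unit quaternion [w, x, y, z].
In Python, from station import status, optics, bot gives the robot as it stands. The module is installed in compiled form; this text tells all that it offers.
- The arm moves only by the tool send_rows, never from a script. Its argument "rows" is a list of rows, each a list of 3 entries, a list of its own where there are three numbers: the shift along the world's x, y, z each as a share of 0.8 m, from -1 to 1, then the turn, a rotation vector about the world's x, y, z each as a share of 45 degrees, from -1 to 1, then the finger opening in mm, from 0 to 85.4. A call has 1 to 20 rows; each row is the pose to reach, as a shift and turn from the pose commanded when the call began; what a row does not reach only later rows make up. A row lasts 1/10 s, in which the tool goes at most 50 mm and 8.59 degrees, less where a joint would pass 70% of its speed; a pose out of reach is approached as far as the arm can. A call with a number of a shift or a turn outside -1 to 1 is refused whole. A call with a gripper value outside its range is refused whole. The fingers move at their own pace and stop on an object; "newtons" is the grip in N (left out, the last holds). Time passes only in rows, so rows that repeat a pose let the fingers close. It gives the time, the measured TCP pose, the force, the opening and the grip force at its end, in the units of the state.
- status.read_state(): the state, without advancing time (a new reading comes with each control period).
- optics.snapshot(name): name is "scene" or "top" or "wrist"; returns a dict with "img" (420x560x3 uint8, blue, green, red), "depth" (420x560 float32, m along the optical axis (not along the pixel's ray), 0 where there is no reading), "vertical_fov" (degrees; the focal length in pixels is half the picture's height over the tangent of half this angle, whatever the lens; pixels are square), "cx", "cy" (the principal point, pixels), "pose" (4x4, takes a point from camera to world coordinates). Camera axes: x right, y up, looking along -z (the intrinsics and any distortion apply to the point x, -y, -z); pixel columns grow to the right and rows downward; lengths in m; the calibration is good to about 2 mm. A picture is of the moment at which its call begins.
- bot.hand_in(): hands the job in; it is judged then, once.
The state is a dict: "t": time; "q": joint angles; "qvel": joint speeds; "effort": joint torques, N m; "eef_pos": TCP position; "tool_rot": TCP orientation; "wrist_force": force on the tool from outside, world axes, zero at the start; "torque": the same for the moment, N m; "opening": finger opening in m; "grasp_force": force on a finger pad.
Only numpy, scipy, OpenCV 4.12 (cv2) and the standard library are available. Lean on these libraries where they do the work, as an engineer would, in place of code of your own. Each camera call takes 0.05 s, during which the arm holds its last target. There are 200 camera calls.

### The job

Swing the red-handled lever of the cartridge clamp up and back past upright, then lay the blue-ended cartridge gently into the two V saddles of the cradle with one blue end beyond each saddle. Then swing the lever down again until its rubber foot bears firmly on the cartridge tube, and let go, so that the clamp itself keeps it pressed; do not crush the tube. Leave the spent orange-ended cartridge and everything else where they are.

Things in the scene. Friction and masses are not known exactly. Their poses are not given: they have to be found in the camera images.
- block: grey cartridge clamp fixed to the bench; origin on the bench surface below the middle of the cradle. Axes: y along the cradle, x from the cradle towards the lever's hinge, z up. Base plate x -55 to 95, y -45 to 45 mm, 12 mm thick; two hinge cheeks at x 58 to 82, y -20 to 20 mm, 95 mm high
- seat (a point): middle of the seated cartridge's axis, 50 mm above the block's origin, fixed to the block. It lies along block y on two white V saddles (45 degree flanks, 8 mm thick along y) centred 25 mm to either side of this point, with 42 mm free between them down to the base plate. Saddle rims: 49 mm above the bench, reaching 22 mm to either side in x
- hinge (a point): the lever's hinge: on the hinge axis (parallel to block y), fixed to the block at x = 70 mm, y = 0, z = 83 mm of the block
- clamp (a joint): lever angle (rad): 0 = level, reaching from the hinge over the cradle to block -x (lower stop, empty cradle only); grows as the free end rises; 1.571 upright; 2.05 back stop. Stiff: 0.6 N m friction (4.5 N at the bar moves it), it stays where left. Starts at 0 to 0.35. Foot meets a seated tube at about 0.07 to 0.21, to be felt
- bar (a point): middle of the lever's red cross bar: round, 12 mm diameter, 96 mm long, parallel to block y, at the lever's free end 135 mm from the hinge axis. The steel lever arm (14 mm wide, 12 mm thick) joins it in the middle from the hinge side: 40 mm of bar is free on either side. With the foot on the tube, 10 to 20 N pushed at the bar square to the lever clamps firmly
- foot: black rubber pressure foot (disc, 16 mm diameter, 7 mm thick) on a brass screw in the lever, 70 mm from the hinge axis. Origin: centre of its pressing face. Screwed out 26 to 34 mm from the lever's centre line, differently each time; it keeps its setting. The hinge's friction keeps it pressed on the tube after the lever is let go
- cartridge: fresh cartridge: steel tube, 26 mm diameter, paper band round its middle, blue hexagonal ends 32 mm across flats and 16 mm long (68 mm of bare tube between); 100 mm long, about 0.18 kg. Origin: on its axis at mid-length; y is its axis (ends alike, either way round will do). Starts lying on the bench on a hexagon flat, axis 16 mm up
- spent: the spent cartridge: the same, with orange end fittings; to be left alone
- bottle: bottle with blue cap, 66 mm diameter, 150 mm high; origin under its centre; to be left alone
- amber: amber bottle, 56 mm diameter, 110 mm high; origin under its centre; to be left alone
- beaker: glass beaker, 70 mm diameter, 80 mm high; origin under its centre; to be left alone
- spanner: steel spanner 160 mm long lying on the bench; to be left alone
- jar: small jar with white cap, 50 mm diameter, 60 mm high; origin under its centre; to be left alone
Things that resemble listed ones, but are neither listed nor needed, are in the scene too. Of the things that look like the block, the smaller one is meant. What is shaped like the cartridge but turquoise is not meant.

How it is judged:
By the outcome, as a careful person would: the job done as asked, in the order asked, and still so for the second after the job is handed in, with the robot touching nothing.
It also fails if it takes over 72 s, if anything falls off the work surface, if the arm or the gripper's body presses on something with over 40 N, if the wrist force passes 120 N, or if a joint passes its speed limit or range.

## Working session

There is one attempt and no reset: what is moved stays moved. The work goes in short steps, Python scripts to look and compute and a tool call to move; the robot and the scene stay as the last step left them, time stands still between calls to the robot, and variables do not carry over. Pictures are saved under pics/ and viewed, at most 10 in all, crops included, and the job is handed in when it is done.

Besides the shell and the picture viewer there is one more tool, called after ">>>" as name([rows], argument=value, ...), one row to a line, values as JSON. send_rows: Moves the arm, as the interface text tells. Shift numbers are shares of 0.8 m and turn numbers shares of 45 degrees, none past 1 either way. Its arguments: {"type":"object","properties":{"rows":{"type":"array","items":{"type":"array"}},"newtons":{"type":"number"}},"required":["rows"]}

```bash
mkdir -p pics; cat > h.py <<'E'
import numpy as np,cv2,pickle
def snap(n):
    from station import optics
    d=optics.snapshot(n); pickle.dump(d,open(f'{n}.pkl','wb')); return d
def load(n): return pickle.load(open(f'{n}.pkl','rb'))
def world(d,u,v,z=None):
    # z=None: use depth ; else intersect with plane z
    H=d['img'].shape[0]; f=H/2/np.tan(np.radians(d['vertical_fov'])/2)
    r=np.array([(u-d['cx'])/f,-(v-d['cy'])/f,-1.0]); T=np.array(d['pose'])
    o=T[:3,3]; w=T[:3,:3]@r
    if z is None:
        k=d['depth'][int(round(v)),int(round(u))]
    else: k=(z-o[2])/w[2]
    return o+k*w
E
python3 - <<'E'
from h import *
from station import status,bot
for n in('scene','top'):
    d=snap(n); cv2.imwrite(f'pics/{n}0.png',cv2.resize(d['img'],(784,588)))
    print({k:d[k] for k in d if k not in('img','depth')})
print(status.read_state(),bot.tip_extent)
E
```

```text
{'vertical_fov': 55.00109953381537, 'cx': 268.49987313737864, 'cy': 215.82071337915812, 'pose': array([[-0.58170119, -0.62908255,  0.51563444,  1.07085343],
       [ 0.81329263, -0.43940262,  0.38141899,  0.50230529],
       [-0.01337291,  0.64123356,  0.76722923,  0.91224134],
       [ 0.        ,  0.        ,  0.        ,  1.        ]])}
{'vertical_fov': 55.14819749365887, 'cx': 278.82944549906904, 'cy': 201.07508891543284, 'pose': array([[-0.00926959,  0.99444041, -0.10489205,  0.43016168],
       [-0.99976297, -0.01128319, -0.01861978,  0.07474235],
       [-0.01969978,  0.10469458,  0.99430929,  0.93980104],
       [ 0.        ,  0.        ,  0.        ,  1.        ]])}
{'t': 0.1, 'q': array([-1.31421395,  0.33382653,  0.03991681,  1.46614805, -0.01340688,
        1.34329583, -0.05850658]), 'qvel': array([ 0.00097817, -0.00229248,  0.00012691,  0.00079593, -0.00062623,
       -0.00033747,  0.0010475 ]), 'effort': array([ 3.89449633e-03, -6.60008383e+01,  1.37010388e+00, -4.06472933e+01,
        1.70438754e-02,  8.96565820e-03, -5.88302237e-05]), 'eef_pos': array([0.22634726, 0.60900561, 0.30313661]), 'tool_rot': array([-7.46588811e-05,  1.76986085e-01,  9.84213101e-01, -7.01715992e-04]), 'wrist_force': array([-0.7599298 , -0.46675945,  0.52832913]), 'torque': array([ 0.0263991 , -0.00793178, -0.0190422 ]), 'grasp_force': 0.0, 'opening': 0.08556782118511776} 0.0726
```

View pics/top0.png

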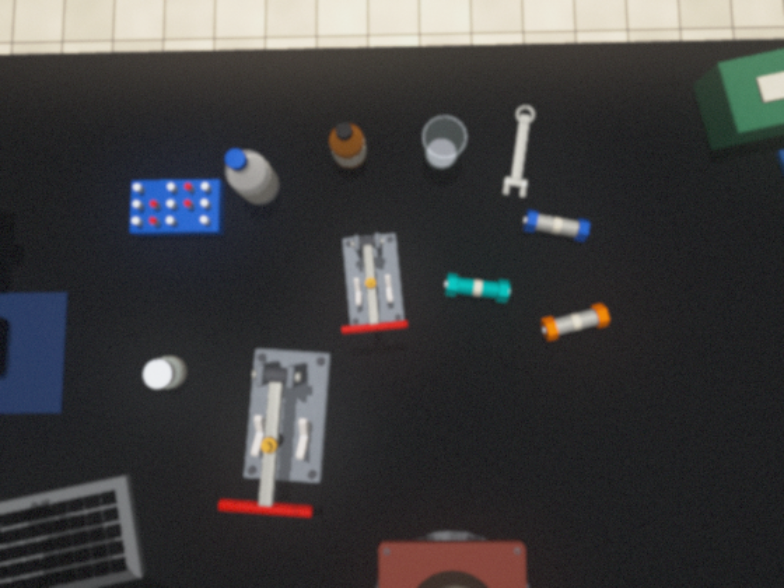

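View pics/scene0.png

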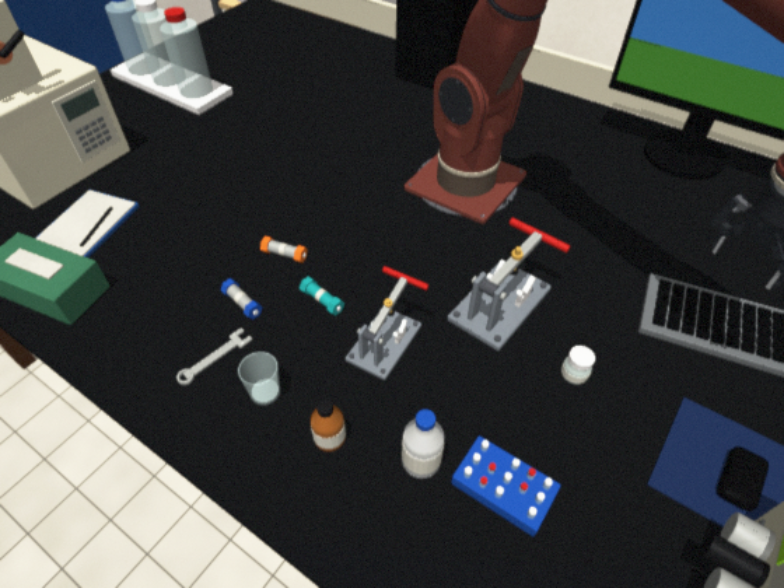

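Top picture (784x588 px): clamps at (373,285) (smaller, meant) and (275,430) (bigger). Cartridge-like things at (557,225) blue (meant), (478,287) turquoise (not), and (576,322) orange (spent). An enlarged crop will confirm.

```bash
python3 - <<'E'
from h import *
d=load('top'); c=d['img'][145:250,235:435]
cv2.imwrite('pics/crop1.png',cv2.resize(c,None,fx=4,fy=4,interpolation=cv2.INTER_CUBIC))
s=load('scene'); c=s['img'][170:280,140:320]
cv2.imwrite('pics/crop2.png',cv2.resize(c,None,fx=4.4,fy=4.4,interpolation=cv2.INTER_CUBIC))
hsv=cv2.cvtColor(d['img'],cv2.COLOR_BGR2HSV)
P=np.array
for nm,lo,hi in(('blue',(108,130,60),(125,255,255)),('orange',(8,150,120),(20,255,255)),('red',(0,180,90),(4,255,255))):
    m=cv2.inRange(hsv,lo,hi); n,l,st,ce=cv2.connectedComponentsWithStats(m)
    for i in range(1,n):
        if st[i,4]>40: print(nm,st[i],ce[i].round(1),world(d,*ce[i]).round(4))
E
```

```text
blue [159 105  17  16 199] [167.4 112.6] [0.697  0.3146 0.15  ]
blue [  91  127   70   42 2232] [126.7 148.1] [0.6546 0.4454 0.0275]
blue [374 149  11  18 126] [378.9 157.3] [ 0.6237 -0.1378  0.0326]
blue [410 155  13  18 139] [416.5 164.1] [ 0.6073 -0.2228  0.0312]
blue [   0  209   48   87 3597] [ 23.6 251.3] [0.4176 0.6917 0.0022]
orange [236  90  23  19 194] [248.1 101.1] [0.7407 0.156  0.0885]
orange [423 217  13  17 131] [429.8 224.2] [ 0.4699 -0.2458  0.0325]
orange [387 226  12  17 127] [392.9 233.8] [ 0.4493 -0.1629  0.0323]
orange [189 313   9  10  46] [193.2 317.3] [0.2875 0.2602 0.1337]
red [244 229  47   9 193] [266.9 233.6] [0.4504 0.1149 0.1196]
red [156 356  67  14 518] [188.9 362.9] [0.1979 0.2704 0.1218]
```

View pics/crop1.png

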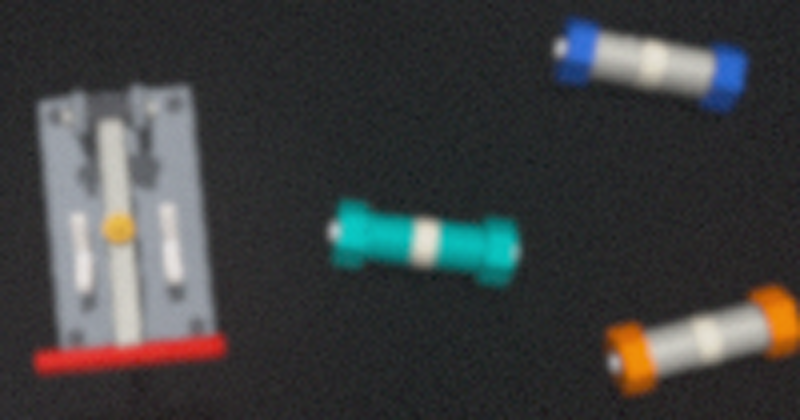

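View pics/crop2.png

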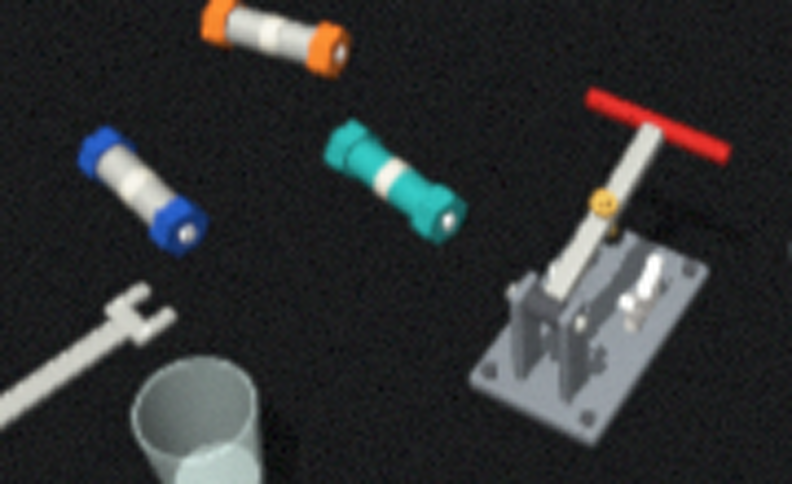

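The crops show the smaller clamp: plate corners near (38,100), (190,87) and (215,340) of crop 1, brass screw (118,228), red bar (38,360)–(225,345). They also show the blue-ended cartridge with a bare steel tube at (575,52)–(728,77), and the turquoise one apart at (425,242). The smaller clamp and the blue-ended cartridge are the ones meant.

```bash
cat >> h.py <<'E'
def cloud(d):
    H,W=d['depth'].shape; f=H/2/np.tan(np.radians(d['vertical_fov'])/2)
    u,v=np.meshgrid(np.arange(W),np.arange(H)); k=d['depth']
    P=np.stack([(u-d['cx'])/f*k,-(v-d['cy'])/f*k,-k],-1)
    T=np.array(d['pose']); return P@T[:3,:3].T+T[:3,3]
def box(C,lo,hi):
    return np.all((C>lo)&(C<hi),-1)
E
python3 - <<'E'
from h import *
for n in('top','scene'):
    d=load(n); C=cloud(d); hsv=cv2.cvtColor(d['img'],cv2.COLOR_BGR2HSV)
    def rect(nm,m):
        p=C[m]; 
        if len(p)<10: print(nm,len(p));return
        r=cv2.minAreaRect((p[:,:2]*1000).astype(np.float32)); print(n,nm,len(p),np.round(r[0],1),np.round(r[1],1),round(r[2],1),'mean',(p.mean(0)*1000).round(1),'z%',np.percentile(p[:,2]*1000,[5,50,95]).round(1))
    print('bench z',np.median(C[box(C,[.5,-.1,-.02],[.58,0,.02])][:,2]))
    rect('plate',box(C,[.42,.04,.008],[.64,.21,.017]))
    rect('cart',box(C,[.56,-.26,.009],[.67,-.1,.05]))
    rect('spent',box(C,[.40,-.29,.009],[.51,-.12,.05]))
    rect('cheeks',box(C,[.5,.04,.085],[.64,.21,.1]))
    rect('saddles',box(C,[.44,.04,.04],[.56,.21,.052]))
    red=(cv2.inRange(hsv,(0,170,70),(5,255,255))>0)
    rect('bar',red&box(C,[.36,.04,.06],[.52,.20,.3]))
E
```

```text
bench z 7.096814116830386e-05
top plate 1619 [533.  122.8] [146.   89.8] 5.2 mean [527.9 120.6  11.9] z% [ 9.2 11.8 14.7]
top cart 594 [ 618.3 -180. ] [103.7  37.2] 78.8 mean [ 615.7 -179.5   26.4] z% [17.5 27.3 33.3]
top spent 621 [ 457.4 -203.7] [ 36.7 103.6] 13.7 mean [ 457.5 -203.5   26.7] z% [17.4 27.7 33.1]
top cheeks 304 [552.8 130.5] [46.9 86.4] 81.9 mean [569.4 125.5  93. ] z% [86.8 93.2 99. ]
top saddles 91 [511.5 120.7] [42.4 58.1] 5.9 mean [510.6 120.9  45.4] z% [40.5 45.6 49.8]
top bar 215 [450.7 114.6] [10.3 94.1] 4.7 mean [450.4 114.8 120.2] z% [117.7 120.2 122.5]
bench z 0.0010234678939810005
scene plate 942 [535.5 122.8] [151.8  90.1] 5.4 mean [542.4 133.3  12.9] z% [10.  12.9 15.7]
scene cart 328 [ 621.9 -180.4] [104.8  36. ] 79.7 mean [ 624.9 -176.7   26.1] z% [14.7 27.4 33.7]
scene spent 296 [ 463.9 -204.6] [ 34.3 104.9] 16.4 mean [ 466.  -201.    25.5] z% [13.9 26.5 33.6]
scene cheeks 216 [554.6 117.9] [95.9 47.5] 18.3 mean [573.1 127.9  93.4] z% [87.1 93.8 98.9]
scene saddles 35 [513.5 121.1] [45.8 57. ] 4.8 mean [513.3 140.2  45.9] z% [40.5 46.9 50.2]
scene bar 142 [455.4 115.5] [12.6 95.4] 5.0 mean [456.1 117.1 119.8] z% [114.5 120.4 123.1]
```

>>> send_rows([
  [[0.286,-0.649,0],[0,0,-1],50],
  [[0.286,-0.649,0],[0,0,-1],50],
  [[0.286,-0.649,0],[0,0,-1],50],
  [[0.286,-0.649,0],[0,0,-1],50],
  [[0.286,-0.649,0],[0,0,-1],50],
  [[0.286,-0.649,0],[0,0,-1],50],
  [[0.286,-0.649,0],[0,0,-1],50],
  [[0.286,-0.649,0],[0,0,-1],50],
  [[0.286,-0.649,0],[0,0,-1],50],
  [[0.286,-0.649,0],[0,0,-1],50],
  [[0.286,-0.649,0],[0,0,-1],50],
  [[0.286,-0.649,0],[0,0,-1],50],
  [[0.286,-0.649,0],[0,0,-1],50],
  [[0.286,-0.649,0],[0,0,-1],50],
  [[0.286,-0.649,0],[0,0,-1],50],
], newtons=30)

```text
t: 1.6
eef_pos: [0.4547, 0.0915, 0.3037]
tool_rot: [-0.0, 0.539, 0.842, -0.0]
wrist_force: [-0.9, 0.0, -0.8]
opening: 0.05
grasp_force: 0.0
```

>>> send_rows([
  [[0,0,-0.05],[0,0,-0.433],50],
  [[0,0,-0.05],[0,0,-0.433],50],
  [[0,0,-0.05],[0,0,-0.433],50],
  [[0,0,-0.05],[0,0,-0.433],50],
  [[0,0,-0.05],[0,0,-0.433],50],
])

```text
t: 2.1
eef_pos: [0.455, 0.091, 0.264]
tool_rot: [-0.0, 0.674, 0.739, 0.0]
wrist_force: [-0.4, -0.4, 0.5]
opening: 0.0502
grasp_force: 0.0
```

```bash
python3 - <<'E'
from h import *
d=snap('wrist'); C=cloud(d); hsv=cv2.cvtColor(d['img'],cv2.COLOR_BGR2HSV)
cv2.imwrite('pics/w1.png',d['img'])
red=(cv2.inRange(hsv,(0,150,50),(6,255,255))>0)&box(C,[.38,.0,.06],[.54,.25,.3])
for nm,m in(('bar',red),('plate',box(C,[.42,.04,.008],[.64,.21,.017])),('sad',box(C,[.44,.04,.04],[.56,.21,.052]))):
    p=C[m]*1000; print(nm,len(p))
    if len(p)>10:
        r=cv2.minAreaRect(p[:,:2].astype(np.float32)); print(np.round(r[0],1),np.round(r[1],1),round(r[2],1),p.mean(0).round(1),np.percentile(p[:,2],[5,50,95]))
E
```

```text
bar 2087
[454.  113.2] [11.5 95.3] 4.9 [453.3 114.4 120.8] [118.19177366 121.02462751 122.56939967]
plate 8834
[535.3 119.9] [148.1  89.9] 5.3 [532.5 130.8  12.9] [11.43097004 12.83538506 14.29511225]
sad 457
[514.9 118.5] [43.8 58.2] 5.2 [514.8 130.5  45.9] [40.83766922 46.4863625  49.98857558]
```

View pics/w1.png

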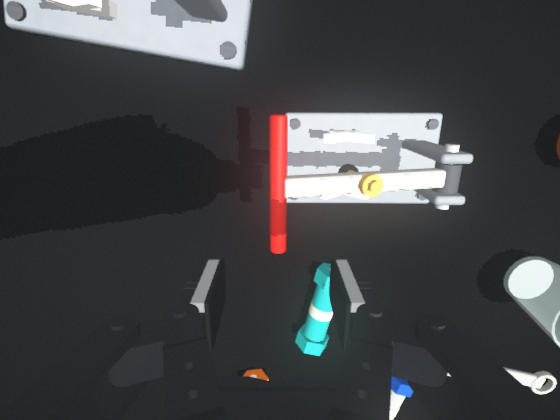

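The wrist view shows the red bar at (279,185), centred between the fingers (208 and 350), with the screw at (371,184) and free bar in front of the pads. The measurements agree. I'll go down and grip the bar.

>>> send_rows([
  [[-0.002,-0.003,-0.124],[0,0,0],50],
  [[-0.002,-0.003,-0.124],[0,0,0],50],
  [[-0.002,-0.003,-0.124],[0,0,0],50],
  [[-0.002,-0.003,-0.124],[0,0,0],50],
  [[-0.002,-0.003,-0.124],[0,0,0],8],
  [[-0.002,-0.003,-0.124],[0,0,0],8],
  [[-0.002,-0.003,-0.124],[0,0,0],8],
  [[-0.002,-0.003,-0.124],[0,0,0],8],
  [[-0.002,-0.003,-0.124],[0,0,0],8],
  [[-0.002,-0.003,-0.124],[0,0,0],8],
  [[-0.002,-0.003,-0.124],[0,0,0],8],
  [[-0.002,-0.003,-0.124],[0,0,0],8],
], newtons=30)

```text
t: 3.35
eef_pos: [0.4553, 0.0882, 0.1662]
tool_rot: [0.001, 0.675, 0.738, 0.002]
wrist_force: [5.5, 1.8, 1.5]
opening: 0.0108
grasp_force: 29.6
```

```bash
python3 - <<'E'
import numpy as np
from station import status
p=status.read_state()['eef_pos'];print(p)
c,s=np.cos(np.radians(5.2)),np.sin(np.radians(5.2))
R,dz=.135,.0305
th0=np.arcsin((.1148-.083)/R)
for th in list(np.arange(.35,2.0,.15))+[1.95]:
    dx=R*(np.cos(th0)-np.cos(th)); z=R*(np.sin(th)-np.sin(th0))
    print(round(th,2),np.round(np.array([dx*c,dx*s,z])/.8,3).tolist())
E
```

```text
[0.45532915 0.08821604 0.16619378]
0.35 [0.005, 0.0, 0.018]
0.5 [0.016, 0.001, 0.041]
0.65 [0.03, 0.003, 0.062]
0.8 [0.046, 0.004, 0.081]
0.95 [0.066, 0.006, 0.098]
1.1 [0.087, 0.008, 0.111]
1.25 [0.11, 0.01, 0.12]
1.4 [0.135, 0.012, 0.127]
1.55 [0.16, 0.015, 0.129]
1.7 [0.185, 0.017, 0.128]
1.85 [0.21, 0.019, 0.122]
1.95 [0.226, 0.021, 0.117]
```

>>> send_rows([
  [[0.002,0,0.009],[0,0,0],8],
  [[0.005,0,0.018],[0,0,0],8],
  [[0.01,0.001,0.03],[0,0,0],8],
  [[0.016,0.001,0.041],[0,0,0],8],
  [[0.023,0.002,0.052],[0,0,0],8],
  [[0.03,0.003,0.062],[0,0,0],8],
  [[0.038,0.003,0.072],[0,0,0],8],
  [[0.046,0.004,0.081],[0,0,0],8],
  [[0.056,0.005,0.09],[0,0,0],8],
  [[0.066,0.006,0.098],[0,0,0],8],
])

```text
t: 4.35
eef_pos: [0.5033, 0.0924, 0.2434]
tool_rot: [-0.004, 0.675, 0.738, -0.003]
wrist_force: [-24.0, -1.6, 19.0]
opening: 0.0106
grasp_force: 31.0
```

>>> send_rows([
  [[-0.002,0,0.004],[0,0,0],8],
  [[0.008,0.001,0.011],[0,0,0],8],
  [[0.018,0.002,0.017],[0,0,0],8],
  [[0.03,0.003,0.023],[0,0,0],8],
  [[0.042,0.004,0.027],[0,0,0],8],
  [[0.055,0.005,0.031],[0,0,0],8],
  [[0.068,0.006,0.034],[0,0,0],8],
])

```text
t: 5.05
eef_pos: [0.5614, 0.0976, 0.2723]
tool_rot: [-0.001, 0.675, 0.738, 0.0]
wrist_force: [-10.0, 0.9, 11.9]
opening: 0.0105
grasp_force: 32.4
```

>>> send_rows([
  [[0.013,0.002,0.004],[0,0,0],8],
  [[0.025,0.003,0.005],[0,0,0],8],
  [[0.038,0.004,0.005],[0,0,0],8],
  [[0.05,0.005,0.004],[0,0,0],8],
  [[0.063,0.006,0.001],[0,0,0],8],
  [[0.075,0.007,-0.002],[0,0,0],8],
  [[0.083,0.008,-0.005],[0,0,0],8],
  [[0.091,0.009,-0.008],[0,0,0],8],
  [[0.091,0.009,-0.008],[0,0,0],8],
])

```text
t: 5.95
eef_pos: [0.6356, 0.1044, 0.2655]
tool_rot: [0.001, 0.675, 0.738, 0.001]
wrist_force: [2.0, -0.4, 1.2]
opening: 0.0106
grasp_force: 31.4
```

>>> send_rows([
  [[0,0,0],[0,0,0],40],
  [[0,0,0],[0,0,0],40],
  [[0,0,0],[0,0,0],40],
  [[0,0,0.06],[0,0,0],40],
  [[0,0,0.12],[0,0,0],40],
  [[0,0,0.12],[0,0,0],40],
])

```text
t: 6.55
eef_pos: [0.6355, 0.1039, 0.3672]
tool_rot: [0.003, 0.675, 0.738, 0.004]
wrist_force: [1.0, -1.3, -0.8]
opening: 0.0398
grasp_force: 0.0
```

>>> send_rows([
  [[-0.02,-0.356,0],[0,0,-0.358],55],
  [[-0.02,-0.356,0],[0,0,-0.358],55],
  [[-0.02,-0.356,0],[0,0,-0.358],55],
  [[-0.02,-0.356,0],[0,0,-0.358],55],
  [[-0.02,-0.356,0],[0,0,-0.358],55],
  [[-0.02,-0.356,0],[0,0,-0.358],55],
  [[-0.02,-0.356,-0.1],[0,0,-0.358],55],
  [[-0.02,-0.356,-0.2],[0,0,-0.358],55],
  [[-0.02,-0.356,-0.2],[0,0,-0.358],55],
  [[-0.02,-0.356,-0.2],[0,0,-0.358],55],
  [[-0.02,-0.356,-0.2],[0,0,-0.358],55],
])

```text
t: 7.65
eef_pos: [0.6171, -0.1801, 0.1993]
tool_rot: [-0.001, 0.772, 0.636, -0.001]
wrist_force: [0.7, -0.5, 1.5]
opening: 0.0548
grasp_force: 0.0
```

```bash
python3 - <<'E'
from h import *
d=snap('wrist'); C=cloud(d)
cv2.imwrite('pics/w2.png',d['img'])
def rect(nm,C,m):
    p=C[m]*1000; print(nm,len(p))
    if len(p)>10:
        r=cv2.minAreaRect(p[:,:2].astype(np.float32)); print(np.round(r[0],1),np.round(r[1],1),round(r[2],1),p.mean(0).round(1),np.percentile(p[:,2],[5,50,95]).round(1))
rect('cart',C,box(C,[.56,-.26,.012],[.67,-.1,.05]))
t=snap('top');C=cloud(t);hsv=cv2.cvtColor(t['img'],cv2.COLOR_BGR2HSV)
red=cv2.inRange(hsv,(0,150,50),(6,255,255))>0
rect('bar',C,red&box(C,[.4,.0,.06],[.75,.25,.3]))
E
```

```text
cart 4764
[ 621.5 -182.5] [103.3  36.6] 78.6 [ 621.7 -179.7   27.7] [19.3 28.7 33.3]
bar 302
[630.7 131.7] [12.5 94.2] 5.4 [630.1 130.5 212.9] [208.9 213.2 215.7]
```

View pics/w2.png

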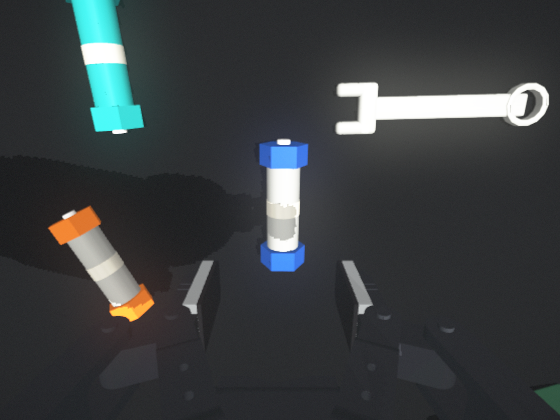

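The wrist view shows the blue-ended cartridge upright at (283,205), well between the fingers (205 and 350), with the spanner at (370,108) and the spent cartridge at (100,265) clear.

>>> send_rows([
  [[0.004,-0.001,-0.05],[0,0,0],55],
  [[0.004,-0.001,-0.1],[0,0,0],55],
  [[0.004,-0.001,-0.14],[0,0,0],55],
  [[0.004,-0.001,-0.155],[0,0,0],55],
  [[0.004,-0.001,-0.155],[0,0,0],55],
  [[0.004,-0.001,-0.155],[0,0,0],20],
  [[0.004,-0.001,-0.155],[0,0,0],20],
  [[0.004,-0.001,-0.155],[0,0,0],20],
  [[0.004,-0.001,-0.155],[0,0,0],20],
  [[0.004,-0.001,-0.155],[0,0,0],20],
  [[0.004,-0.001,-0.155],[0,0,0],20],
  [[0.004,-0.001,-0.155],[0,0,0],20],
], newtons=40)

```text
t: 8.95
eef_pos: [0.6222, -0.1816, 0.0786]
tool_rot: [0.001, 0.772, 0.636, 0.001]
wrist_force: [-1.0, 0.2, 7.5]
opening: 0.025
grasp_force: 38.9
```

>>> send_rows([
  [[0,0,0.04],[0,0,0],20],
  [[0,0,0.09],[0,0,0],20],
  [[0,0,0.15],[0,0,0],20],
  [[0,0,0.2],[0,0,0],20],
  [[-0.05,0.03,0.2],[0,0,0.1],20],
  [[-0.1,0.07,0.2],[0,0,0.2],20],
  [[-0.135,0.12,0.2],[0,0,0.36],20],
  [[-0.135,0.17,0.2],[0,0,0.36],20],
  [[-0.135,0.22,0.2],[0,0,0.36],20],
  [[-0.135,0.27,0.2],[0,0,0.36],20],
  [[-0.135,0.31,0.2],[0,0,0.36],20],
  [[-0.135,0.345,0.2],[0,0,0.36],20],
  [[-0.135,0.367,0.2],[0,0,0.36],20],
  [[-0.135,0.377,0.2],[0,0,0.36],20],
  [[-0.135,0.377,0.2],[0,0,0.36],20],
  [[-0.135,0.377,0.2],[0,0,0.36],20],
])

```text
t: 10.55
eef_pos: [0.513, 0.1192, 0.2363]
tool_rot: [0.0, 0.675, 0.738, 0.0]
wrist_force: [-0.1, -0.1, -0.6]
opening: 0.0245
grasp_force: 40.2
```

```bash
python3 - <<'E'
from h import *
from station import status
print(status.read_state()['eef_pos'],status.read_state()['wrist_force'])
a=[cv2.resize(snap(n)['img'],(400,300)) for n in('scene','wrist')]
s=load('scene')['img'][130:290,220:400]
cv2.imwrite('pics/p3.png',np.hstack([cv2.resize(s,(400,356)),cv2.resize(load('wrist')['img'],(400,356))]))
for n in('scene','top','wrist'):
    d=load(n) if n!='top' else snap(n); C=cloud(d); hsv=cv2.cvtColor(d['img'],cv2.COLOR_BGR2HSV)
    m=(cv2.inRange(hsv,(105,130,40),(128,255,255))>0)&box(C,[.42,.03,.1],[.6,.22,.26])
    k,l,st,ce=cv2.connectedComponentsWithStats(m.astype(np.uint8))
    for i in range(1,k):
        if st[i,4]>15: print(n,st[i,4],ce[i].round(),C[l==i].mean(0).round(4),C[l==i].min(0).round(3),C[l==i].max(0).round(3))
E
```

```text
[0.51301872 0.11918243 0.23631574] [-0.10804219 -0.09083787 -0.63085152]
scene 46 [260. 193.] [0.5349 0.0806 0.1841] [0.523 0.069 0.161] [0.577 0.115 0.253]
scene 110 [292. 203.] [0.5159 0.1633 0.1831] [0.493 0.154 0.158] [0.53  0.17  0.193]
wrist 3985 [276. 203.] [0.5091 0.1602 0.185 ] [0.491 0.149 0.16 ] [0.528 0.168 0.193]
wrist 1495 [277. 366.] [0.5167 0.0806 0.1844] [0.498 0.065 0.167] [0.536 0.129 0.239]
```

View pics/p3.png

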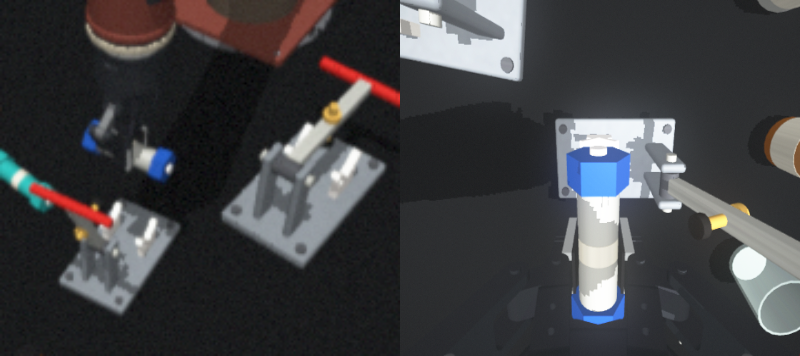

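The left crop shows the cartridge held level above the cradle, at (130,150), with the lever back. The right crop (wrist) shows it parallel to the cradle, with the middle band between the pads at (600,252).

>>> send_rows([
  [[0.002,0.001,-0.05],[0,0,0],20],
  [[0.002,0.001,-0.09],[0,0,0],20],
  [[0.002,0.001,-0.12],[0,0,0],20],
  [[0.002,0.001,-0.135],[0,0,0],20],
  [[0.002,0.001,-0.145],[0,0,0],20],
  [[0.002,0.001,-0.148],[0,0,0],20],
  [[0.002,0.001,-0.15],[0,0,0],20],
  [[0.002,0.001,-0.15],[0,0,0],20],
])

```text
t: 11.5
eef_pos: [0.5149, 0.1214, 0.1166]
tool_rot: [0.0, 0.674, 0.739, 0.001]
wrist_force: [0.0, -0.5, -1.6]
opening: 0.0249
grasp_force: 40.1
```

>>> send_rows([
  [[0,0,-0.002],[0,0,0],20],
  [[0,0,-0.004],[0,0,0],20],
  [[0,0,-0.004],[0,0,0],20],
])

```text
t: 11.8
eef_pos: [0.5146, 0.1214, 0.1129]
tool_rot: [0.0, 0.674, 0.739, 0.0]
wrist_force: [0.7, 0.7, -0.3]
opening: 0.0245
grasp_force: 40.4
```

>>> send_rows([
  [[0,0,-0.001],[0,0,0],20],
  [[0,0,-0.002],[0,0,0],20],
  [[0,0,-0.002],[0,0,0],20],
])

```text
t: 12.1
eef_pos: [0.5147, 0.1214, 0.1125]
tool_rot: [-0.0, 0.674, 0.739, 0.0]
wrist_force: [-8.6, -1.4, 18.0]
opening: 0.0241
grasp_force: 42.3
```

Contact is felt at the expected height. I'll ease off and open.

>>> send_rows([
  [[-0.001,0,0.001],[0,0,0],20],
  [[-0.001,0,0.001],[0,0,0],28],
  [[-0.001,0,0.001],[0,0,0],34],
  [[-0.001,0,0.001],[0,0,0],45],
  [[-0.001,0,0.001],[0,0,0],45],
  [[-0.001,0,0.03],[0,0,0],45],
  [[-0.001,0,0.08],[0,0,0],45],
  [[-0.001,0,0.14],[0,0,0],45],
  [[-0.001,0,0.2],[0,0,0],45],
  [[-0.001,0,0.25],[0,0,0],45],
  [[-0.001,0,0.3],[0,0,0],45],
  [[-0.001,0,0.3],[0,0,0],45],
])

```text
t: 13.3
eef_pos: [0.5154, 0.1214, 0.3565]
tool_rot: [0.001, 0.674, 0.738, 0.004]
wrist_force: [0.6, 0.4, 0.3]
opening: 0.0448
grasp_force: 0.0
```

```bash
python3 - <<'E'
from h import *
from station import status
print(status.read_state()['eef_pos'])
for n in('scene','wrist'):
    d=snap(n); C=cloud(d); hsv=cv2.cvtColor(d['img'],cv2.COLOR_BGR2HSV)
    m=(cv2.inRange(hsv,(105,130,40),(128,255,255))>0)&box(C,[.42,.03,.03],[.6,.22,.1])
    k,l,st,ce=cv2.connectedComponentsWithStats(m.astype(np.uint8))
    for i in range(1,k):
        if st[i,4]>15: print(n,st[i,4],ce[i].round(),C[l==i].mean(0).round(4),C[l==i].min(0).round(3),C[l==i].max(0).round(3))
    red=cv2.inRange(hsv,(0,150,50),(6,255,255))>0
    p=C[red&box(C,[.5,.0,.1],[.75,.25,.3])]
    if len(p)>9: print('bar',n,p.mean(0).round(4),p.max(0).round(4))
s=load('scene')['img'][130:290,220:400]
cv2.imwrite('pics/p4.png',np.hstack([cv2.resize(s,(400,356)),cv2.resize(load('wrist')['img'],(400,356))]))
E
```

```text
[0.51538146 0.12142437 0.35651952]
scene 19 [265. 218.] [0.5145 0.0796 0.0669] [0.509 0.071 0.063] [0.521 0.088 0.07 ]
scene 78 [291. 235.] [0.5176 0.1657 0.0604] [0.499 0.157 0.036] [0.529 0.173 0.072]
bar scene [0.6376 0.1345 0.2128] [0.6457 0.1792 0.2169]
wrist 277 [275. 136.] [0.5105 0.1625 0.0595] [0.493 0.152 0.046] [0.528 0.17  0.069]
wrist 442 [276. 211.] [0.5188 0.0775 0.0629] [0.5   0.067 0.048] [0.537 0.086 0.069]
bar wrist [0.6324 0.1338 0.213 ] [0.643  0.1774 0.2167]
```

View pics/p4.png

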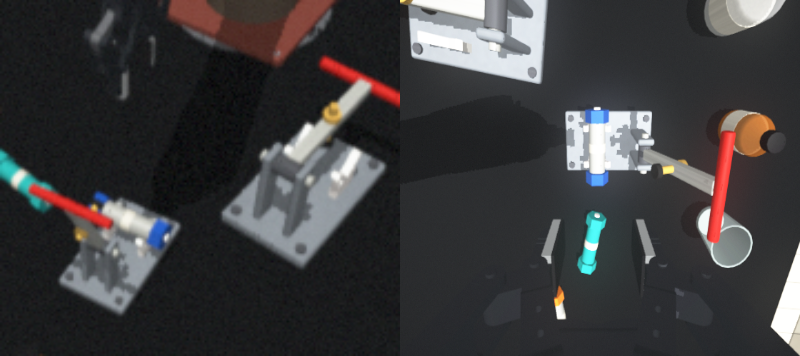

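Both views show the cartridge seated in the cradle, blue ends beyond the saddles (wrist crop (597,115) and (597,178)), with the lever still back. Next I'll fetch the lever.

>>> send_rows([
  [[0.15,-0.022,0],[0,0,0],45],
  [[0.15,-0.022,0],[0,0,0],45],
  [[0.15,-0.022,0],[0,0,0],45],
  [[0.15,-0.022,0],[0,0,0],45],
  [[0.15,-0.022,-0.06],[0,0,0],45],
  [[0.15,-0.022,-0.1],[0,0,0],45],
  [[0.15,-0.022,-0.114],[0,0,0],45],
  [[0.15,-0.022,-0.114],[0,0,0],8],
  [[0.15,-0.022,-0.114],[0,0,0],8],
  [[0.15,-0.022,-0.114],[0,0,0],8],
  [[0.15,-0.022,-0.114],[0,0,0],8],
  [[0.15,-0.022,-0.114],[0,0,0],8],
  [[0.15,-0.022,-0.114],[0,0,0],8],
  [[0.15,-0.022,-0.114],[0,0,0],8],
], newtons=40)

```text
t: 14.8
eef_pos: [0.6347, 0.1038, 0.262]
tool_rot: [0.001, 0.674, 0.739, 0.002]
wrist_force: [1.7, 0.7, 7.6]
opening: 0.0104
grasp_force: 39.4
```

```bash
python3 - <<'E'
import numpy as np
c,s=np.cos(np.radians(5.2)),np.sin(np.radians(5.2))
R=.135; th0=1.95
for th in np.arange(1.85,.0,-.1):
    dx=R*(np.cos(th0)-np.cos(th)); z=R*(np.sin(th)-np.sin(th0))
    print(round(th,2),np.round(np.array([dx*c,dx*s,z])/.8,3).tolist())
E
```

```text
1.85 [-0.016, -0.001, 0.005]
1.75 [-0.032, -0.003, 0.009]
1.65 [-0.049, -0.004, 0.011]
1.55 [-0.066, -0.006, 0.012]
1.45 [-0.082, -0.008, 0.011]
1.35 [-0.099, -0.009, 0.008]
1.25 [-0.115, -0.01, 0.003]
1.15 [-0.131, -0.012, -0.003]
1.05 [-0.146, -0.013, -0.01]
0.95 [-0.16, -0.015, -0.019]
0.85 [-0.173, -0.016, -0.03]
0.75 [-0.185, -0.017, -0.042]
0.65 [-0.196, -0.018, -0.055]
0.55 [-0.205, -0.019, -0.069]
0.45 [-0.214, -0.019, -0.083]
0.35 [-0.22, -0.02, -0.099]
0.25 [-0.225, -0.02, -0.115]
0.15 [-0.228, -0.021, -0.132]
0.05 [-0.23, -0.021, -0.148]
```

>>> send_rows([
  [[-0.016,-0.001,0.005],[0,0,0],8],
  [[-0.032,-0.003,0.009],[0,0,0],8],
  [[-0.049,-0.004,0.012],[0,0,0],8],
  [[-0.066,-0.006,0.013],[0,0,0],8],
  [[-0.082,-0.008,0.012],[0,0,0],8],
  [[-0.099,-0.009,0.009],[0,0,0],8],
  [[-0.115,-0.01,0.004],[0,0,0],8],
  [[-0.115,-0.01,0.004],[0,0,0],8],
])

```text
t: 15.6
eef_pos: [0.5413, 0.0953, 0.2651]
tool_rot: [0.0, 0.674, 0.738, 0.001]
wrist_force: [-5.5, -1.4, 10.9]
opening: 0.0103
grasp_force: 41.1
```

>>> send_rows([
  [[-0.017,-0.002,-0.005],[0,0,0],8],
  [[-0.032,-0.003,-0.012],[0,0,0],8],
  [[-0.046,-0.005,-0.021],[0,0,0],8],
  [[-0.059,-0.006,-0.032],[0,0,0],8],
  [[-0.071,-0.007,-0.044],[0,0,0],8],
  [[-0.082,-0.008,-0.057],[0,0,0],8],
  [[-0.091,-0.009,-0.071],[0,0,0],8],
  [[-0.1,-0.009,-0.085],[0,0,0],8],
  [[-0.105,-0.01,-0.098],[0,0,0],8],
  [[-0.105,-0.01,-0.098],[0,0,0],8],
])

```text
t: 16.6
eef_pos: [0.4591, 0.0878, 0.185]
tool_rot: [0.001, 0.674, 0.738, 0.002]
wrist_force: [11.4, 1.9, -9.1]
opening: 0.0106
grasp_force: 38.9
```

>>> send_rows([
  [[0.002,0,-0.005],[0,0,0],8],
  [[0.001,0,-0.01],[0,0,0],8],
  [[0,0,-0.014],[0,0,0],8],
  [[0,0,-0.014],[0,0,0],8],
])

```text
t: 17.0
eef_pos: [0.4564, 0.0875, 0.1731]
tool_rot: [-0.001, 0.674, 0.739, -0.001]
wrist_force: [-5.1, 1.0, -0.3]
opening: 0.0105
grasp_force: 40.3
```

>>> send_rows([
  [[0,0,-0.003],[0,0,0],8],
  [[-0.001,0,-0.006],[0,0,0],8],
  [[-0.001,0,-0.006],[0,0,0],8],
])

```text
t: 17.3
eef_pos: [0.4554, 0.0875, 0.1683]
tool_rot: [-0.001, 0.674, 0.739, -0.001]
wrist_force: [-6.1, -0.3, 1.8]
opening: 0.0104
grasp_force: 40.8
```

>>> send_rows([
  [[0,0,-0.002],[0,0,0],8],
  [[0,0,-0.004],[0,0,0],8],
  [[0,0,-0.004],[0,0,0],8],
])

```text
t: 17.6
eef_pos: [0.4548, 0.0874, 0.165]
tool_rot: [-0.002, 0.674, 0.739, -0.002]
wrist_force: [-9.0, -0.1, 4.8]
opening: 0.0105
grasp_force: 41.1
```

>>> send_rows([
  [[0,0,-0.002],[0,0,0],8],
  [[-0.001,0,-0.004],[0,0,0],8],
  [[-0.001,0,-0.004],[0,0,0],8],
])

```text
t: 17.9
eef_pos: [0.4542, 0.0873, 0.1618]
tool_rot: [-0.001, 0.674, 0.739, -0.002]
wrist_force: [-8.0, -0.3, 2.8]
opening: 0.0101
grasp_force: 41.2
```

>>> send_rows([
  [[-0.001,0,-0.002],[0,0,0],8],
  [[-0.001,0,-0.003],[0,0,0],8],
  [[-0.001,0,-0.003],[0,0,0],8],
])

```text
t: 18.2
eef_pos: [0.454, 0.0873, 0.1603]
tool_rot: [-0.001, 0.674, 0.738, -0.001]
wrist_force: [-10.4, -2.1, 15.2]
opening: 0.0105
grasp_force: 42.4
```

>>> send_rows([
  [[0,0,-0.002],[0,0,0],8],
  [[0,0,-0.003],[0,0,0],8],
  [[0,0,-0.003],[0,0,0],8],
])

```text
t: 18.5
eef_pos: [0.4538, 0.0873, 0.1588]
tool_rot: [-0.002, 0.674, 0.738, -0.001]
wrist_force: [-17.7, -4.1, 31.6]
opening: 0.0105
grasp_force: 44.4
```

>>> send_rows([
  [[0,0,0.002],[0,0,0],8],
  [[0,0,0.002],[0,0,0],8],
])

```text
t: 18.7
eef_pos: [0.4539, 0.0873, 0.1597]
tool_rot: [-0.002, 0.674, 0.738, -0.001]
wrist_force: [-11.5, -2.5, 18.4]
opening: 0.0103
grasp_force: 42.8
```

The push square to the lever is now about 16 N, inside the stated band, after a brief overshoot to about 28 N. I'll release here.

>>> send_rows([
  [[0,0,0],[0,0,0],16],
  [[0,0,0],[0,0,0],30],
  [[0,0,0],[0,0,0],40],
  [[0,0,0],[0,0,0],40],
  [[0,0,0.04],[0,0,0],40],
  [[0,0,0.09],[0,0,0],40],
  [[0,0,0.15],[0,0,0],40],
  [[-0.02,0,0.2],[0,0,0],40],
  [[-0.02,0,0.2],[0,0,0],40],
  [[-0.02,0,0.2],[0,0,0],40],
])

```text
t: 19.7
eef_pos: [0.4394, 0.0878, 0.3198]
tool_rot: [0.0, 0.674, 0.739, 0.001]
wrist_force: [-0.3, -0.4, -0.5]
opening: 0.0401
grasp_force: 0.0
```

```bash
python3 - <<'E'
from h import *
for n in('scene','wrist'):
    d=snap(n); C=cloud(d); hsv=cv2.cvtColor(d['img'],cv2.COLOR_BGR2HSV)
    red=cv2.inRange(hsv,(0,150,50),(6,255,255))>0
    p=C[red&box(C,[.4,.0,.06],[.52,.25,.3])]
    print('bar',n,p.mean(0).round(4),np.percentile(p[:,2],95))
    m=(cv2.inRange(hsv,(105,130,40),(128,255,255))>0)&box(C,[.42,.03,.03],[.6,.22,.1])
    k,l,st,ce=cv2.connectedComponentsWithStats(m.astype(np.uint8))
    for i in range(1,k):
        if st[i,4]>15: print(n,st[i,4],C[l==i].mean(0).round(4),C[l==i].min(0).round(3),C[l==i].max(0).round(3))
s=load('scene')['img'][130:290,220:400]
cv2.imwrite('pics/p5.png',np.hstack([cv2.resize(s,(400,356),interpolation=2),cv2.resize(load('wrist')['img'],(400,356))]))
E
```

```text
bar scene [0.4538 0.117  0.109 ] 0.11287261235678461
scene 73 [0.5258 0.0803 0.0615] [0.51  0.072 0.036] [0.537 0.09  0.071]
scene 78 [0.518  0.1656 0.0606] [0.497 0.157 0.04 ] [0.53  0.173 0.069]
bar wrist [0.451  0.1128 0.1099] 0.11175063925082877
wrist 224 [0.4978 0.1602 0.0584] [0.492 0.152 0.045] [0.505 0.168 0.067]
wrist 80 [0.5234 0.1634 0.0593] [0.518 0.154 0.044] [0.528 0.17  0.068]
wrist 462 [0.5153 0.0764 0.0628] [0.5   0.067 0.051] [0.537 0.086 0.069]
```

View pics/p5.png

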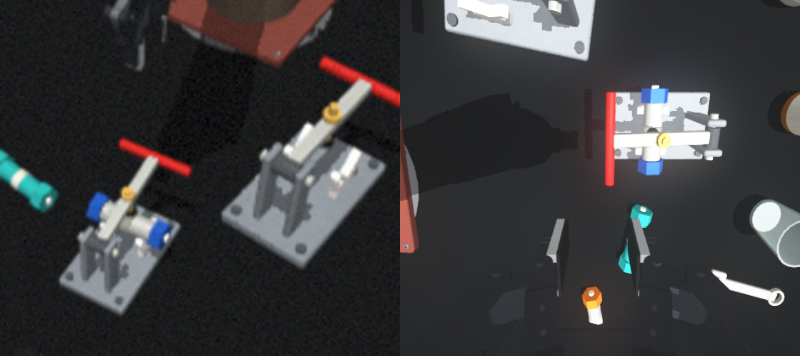

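The lever is down with its foot on the tube (scene crop (130,200)), the cartridge is still seated with a blue end beyond each saddle, and the gripper is clear. Handing in.

```bash
python3 -c "
from station import bot
print(bot.hand_in())"
```

```text
the job is handed in; nothing more can be done
None
```

I handed the job in at about 20 s: the blue-ended cartridge is seated in the cradle and the lever is down with its foot on the tube and let go; while pressing, the push at the bar briefly reached about 28 N (10 to 20 N was stated) before I eased it to about 16 N, and I saw no sign of damage.

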